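# Find the unlatched deck hatch and push it open

## Robot

A 6-joint arm with a two-finger parallel gripper is mounted at the origin on the work surface. World frame = base frame: x ahead of the robot, y to its left, z up, the work surface at z = 0. Lengths are in mm, angles in rad, forces in N, time in s.
With the tool pointing down it reaches from about 400 to 925 mm from the base axis. Payload 12.5 kg.
Tool frame: the origin (TCP) lies at the very end of the fingers, on their centre line; the grasp point (between the pads) lies 19 mm behind it (env.grip_point_offset is the distance from the TCP to the grasp point, in mm); z points along the fingers, y is the direction in which the jaws open and shut (so a half turn about z gives the same grasp; the last joint's range is limited). The gripper opens to 95 mm and grips with 3 to 60 N. Pads are 20 mm wide; open, the fingers measure 119 mm over their backs; the gripper's body (75 mm by 180 mm) begins 59 mm behind the grasp point.
Start: joints at [1.181, 0.491, 1.559, -0, 1.092, -0.106], TCP at [174.986, 600.022, 214.661] pointing down, gripper open.
Joint ranges: [-3.1, 3.1], [-0.84, 2.19], [0.05, 2.79], [-1.13, 4.28], [0.06, 2.93], [-2.69, 2.69]. Speed limits (rad/s): [2.22, 2.22, 2.79, 3.14, 3.14, 3.14].

## Interface

Orientations are given as [roll, pitch, yaw] about the fixed x, y, z axes, in that order (R = Rz(yaw) Ry(pitch) Rx(roll)).
In Python, from cell import env gives the robot as it stands.
- The arm moves only by the tool drive_tool, never from a script. Its argument "commands" is a list of rows, each an object of numbers: "dx", "dy", "dz": the shift along the world's x, y, z in mm; "yaw": the turn about the world's z in degrees. In form: [{"dx": .., "dy": .., "dz": .., "yaw": ..}, ...]. A call has 1 to 5 rows; each row shifts and turns the commanded pose from where the row before left it; what a row does not reach is not made up. A row lasts 1/12 s, in which the tool goes at most 41.7 mm and 7.16 degrees, less where a joint would pass 70% of its speed; a pose out of reach is approached as far as the arm can. A call with a gripper value outside its range is refused whole. "grip" is the opening, from 0 (shut) to 1 (fully open), set as the call begins (left out, the last holds). The fingers move at their own pace and stop on an object; the grip force is fixed at half the most. Time passes only in rows, so rows that do not move let the fingers close. It gives the time, the measured TCP pose, the force and the opening at its end, in the units of the state.
- env.state(): the state, without advancing time (a new reading comes with each control period).
- env.read_camera(name): name is "side" or "top"; returns the picture (384x512x3 uint8, red, green, blue); there is no depth.
- env.calibration(name): a dict with "intrinsics" (3x3 intrinsics, pixels), "rvec" (rotation vector, rad) and "tvec" (3), from world to camera coordinates, as OpenCV has them. Camera axes: x right, y down, z forward; pixel columns grow to the right and rows downward; lengths in mm; the calibration is good to about 2 mm. A picture is of the moment at which its call begins. calibration takes no time and is no camera call.
- env.job_done(): hands the job in, once; it reports no verdict.
Trained networks look in the newest picture that a camera, given by its name, has taken for a name from the list of things; names that differ only in an ending like _2 or _b are one class to them, and where a whole thing is asked for, a point or a joint stands for the part that bears it (a point fixed in the world has none). Each returns a list of dicts, best first, with "conf" (0 to 1); they miss things now and then, are a little off and sometimes report something else, mostly with a low value. They report only what shows in the picture. A call takes as long as a camera call.
- env.trace(query, camera): "pixels" (384x512 bool, what is visible of it) and "pixel" ([column, row] in pixels, amid what is visible of it).
- env.place_of(query, camera): "pixel" ([column, row] in pixels: a listed point, or the origin of a listed thing).
The state is a dict: "t": time; "joints": joint angles; "qvel": joint speeds; "tau": joint torques, N m; "eef_pos": TCP position; "tcp_rot": TCP orientation; "ft_force": force on the tool from outside, world axes, zero at the start; "moment": the same for the moment, N m; "opening": opening from 0.0 (shut) to 1.0 (fully open).
Only numpy, scipy, OpenCV 4.12 (cv2) and the standard library are available. Lean on these libraries where they do the work, as an engineer would, in place of code of your own. Each camera call takes 0.05 s, during which the arm holds its last target.

## Task

One of the four metal hatch panels in the grey service deck has had its catch undone for inspection. Feel for it by pressing gently on the ribbed ends with closed fingertips, without forcing any panel that stays firm, then push the ribbed end of the one that gives down until it stands open at about 40 degrees, and leave it so. Pick nothing up, and leave the jars, boxes and other labware where they stand.

Things in the scene. Friction and masses are not known exactly. Their poses are not given: they have to be found in the camera images.
- deck: raised grey service deck, a hollow plinth fixed to the table, 190 (x) x 540 (y) x 90 mm high, about 65 deep inside; origin at the centre of its underside, x axis away from the robot, y axis to the left along the row of hatches. Its flat top holds four identical aluminium hatch panels centred at x = 0 and y = +177 (hatch 1), +75 (2), -75 (3), -177 mm (4). Over 60 N on it or on a panel does damage
- hatch1 (a joint): tilt of hatch 1 (rad): 0 shut, growing as the ribbed near end goes down, stop at 1.0. Panel 102 (x) x 86 (y) x 6 mm, flush, 2 mm gap round it; pivot line along y, 11 mm beyond its middle (two dark pin heads): near end 62 mm long tips down into the plinth, far end 40 mm rises. Caught: firm, gives 1-3 mm (8 N/mm). Undone (one of the four, any): gives at 2 to 3 N on the ribs, no spring, stays where left
- hatch1_ribs (a point): spot to press on hatch 1: on its top face, mid-width, amid the four dark ribs, 45 mm to the robot's side of the pivot line, 17 mm from the near edge; 90 mm above the table when shut; moves with the panel. 6 to 10 N is ample for feeling
- hatch2 (a joint): tilt of hatch 2 (rad): 0 shut, growing as the ribbed near end goes down, stop at 1.0. Panel 102 (x) x 86 (y) x 6 mm, flush, 2 mm gap round it; pivot line along y, 11 mm beyond its middle (two dark pin heads): near end 62 mm long tips down into the plinth, far end 40 mm rises. Caught: firm, gives 1-3 mm (8 N/mm). Undone (one of the four, any): gives at 2 to 3 N on the ribs, no spring, stays where left
- hatch2_ribs (a point): spot to press on hatch 2: on its top face, mid-width, amid the four dark ribs, 45 mm to the robot's side of the pivot line, 17 mm from the near edge; 90 mm above the table when shut; moves with the panel. 6 to 10 N is ample for feeling
- hatch3 (a joint): tilt of hatch 3 (rad): 0 shut, growing as the ribbed near end goes down, stop at 1.0. Panel 102 (x) x 86 (y) x 6 mm, flush, 2 mm gap round it; pivot line along y, 11 mm beyond its middle (two dark pin heads): near end 62 mm long tips down into the plinth, far end 40 mm rises. Caught: firm, gives 1-3 mm (8 N/mm). Undone (one of the four, any): gives at 2 to 3 N on the ribs, no spring, stays where left
- hatch3_ribs (a point): spot to press on hatch 3: on its top face, mid-width, amid the four dark ribs, 45 mm to the robot's side of the pivot line, 17 mm from the near edge; 90 mm above the table when shut; moves with the panel. 6 to 10 N is ample for feeling
- hatch4 (a joint): tilt of hatch 4 (rad): 0 shut, growing as the ribbed near end goes down, stop at 1.0. Panel 102 (x) x 86 (y) x 6 mm, flush, 2 mm gap round it; pivot line along y, 11 mm beyond its middle (two dark pin heads): near end 62 mm long tips down into the plinth, far end 40 mm rises. Caught: firm, gives 1-3 mm (8 N/mm). Undone (one of the four, any): gives at 2 to 3 N on the ribs, no spring, stays where left
- hatch4_ribs (a point): spot to press on hatch 4: on its top face, mid-width, amid the four dark ribs, 45 mm to the robot's side of the pivot line, 17 mm from the near edge; 90 mm above the table when shut; moves with the panel. 6 to 10 N is ample for feeling
- jar: small clear screw-cap jar, 36 dia x 36 high mm, standing on the deck between hatches 2 and 3; loose, not part of the job; origin at the centre of its underside
- stopper: black stopper, 34 dia x 28 high mm, on the deck beyond hatch 1; loose, not part of the job; origin at the centre of its underside
- tubeblock: small white tube block 70 x 28 x 34 mm, on the deck beyond hatch 4; loose, not part of the job; origin at the centre of its underside
- bottle: amber glass bottle, 54 dia x 115 high mm, on the table behind the deck; loose, not part of the job; origin at the centre of its underside
- trough: white open reagent trough 50 x 130 x 32 mm, on the table in front of the deck; loose, not part of the job; origin at the centre of its underside
- tipbox: box of pipette tips 85 x 122 x 63 mm, on the table behind the deck; loose, not part of the job; origin at the centre of its underside
- plates: stack of three well plates 85 x 127 x 43 mm, on the table in front of the deck; loose, not part of the job; origin at the centre of its underside

How it is judged (in metres and radians):
At the end, for the whole second after the job is handed in: One hatch is tilted by more than 0.58 rad (33 degrees) and at rest, the other three are shut (under 0.1 rad), and all the labware is within 25 mm of where it began (((value of joint hatch1 above 0.58 rad and velocity of joint hatch1 between -0.05 and 0.05 rad/s and value of joint each of hatch2, hatch3, hatch4 below 0.1 rad) or (value of joint hatch2 above 0.58 rad and velocity of joint hatch2 between -0.05 and 0.05 rad/s and value of joint each of hatch1, hatch3, hatch4 below 0.1 rad) or (value of joint hatch3 above 0.58 rad and velocity of joint hatch3 between -0.05 and 0.05 rad/s and value of joint each of hatch1, hatch2, hatch4 below 0.1 rad) or (value of joint hatch4 above 0.58 rad and velocity of joint hatch4 between -0.05 and 0.05 rad/s and value of joint each of hatch1, hatch2, hatch3 below 0.1 rad)) and distance of each of jar, stopper, tubeblock, bottle, trough, tipbox, plates from where it was at the start of the episode below 0.025 m); the robot touches nothing.
It fails at once if Labware picked up, carried or pushed about (over 25 mm) (distance of any of jar, stopper, tubeblock, bottle, trough, tipbox, plates from where it was at the start of the episode above 0.025 m).
It fails at once if Labware tipped over (angle between any of jar, stopper, tubeblock, bottle, trough, tipbox, plates's own z axis and vertical above 0.5 rad).
It fails at once if A hatch or the deck forced (over 60 N) (contact force between any of the fingers, the arm and deck above 60 N).
It also fails if it takes over 64 s, if anything falls off the work surface, if the arm or the gripper's body presses on something with over 40 N, if the wrist force passes 120 N, or if a joint passes its speed limit or range.

## Working session

There is one attempt and no reset: what is moved stays moved. The work goes in short steps, Python scripts to look and compute and a tool call to move; the robot and the scene stay as the last step left them, time stands still between calls to the robot, and variables do not carry over. Pictures are saved under pics/ and viewed, and the job is handed in when it is done.

Besides the shell and the picture viewer there is one more tool, called after "Request:" as a command line: name --argument value ..., lists and objects as JSON in quotes. drive_tool: Moves the arm, as the interface text tells. Its arguments: {"type":"object","properties":{"commands":{"type":"array"},"grip":{"type":"number"}},"required":["commands"]}

```bash
mkdir -p pics
cat > h.py <<'E'
from cell import env
import numpy as np, cv2
def cal(n):
    c=env.calibration(n); return np.array(c["intrinsics"],float),np.array(c["rvec"],float),np.array(c["tvec"],float)
def ray(n,p,z):
    K,r,t=cal(n);R=cv2.Rodrigues(r)[0]
    d=R.T@np.linalg.inv(K)@np.array([p[0],p[1],1.]);o=-R.T@t.ravel()
    return o+d*(z-o[2])/d[2]
def proj(n,P):
    K,r,t=cal(n);return cv2.projectPoints(np.array(P,float).reshape(-1,1,3),r,t,K,None)[0].reshape(-1,2)
E
python3 - <<'E'
from h import *
for n in("top","side"):
    im=env.read_camera(n);cv2.imwrite(f"pics/{n}0.png",cv2.cvtColor(im,cv2.COLOR_RGB2BGR))
    for i in range(1,5):
        for d in env.place_of(f"hatch{i}_ribs",n)[:2]: print(n,i,d["conf"],d["pixel"],ray(n,d["pixel"],90).round(1))
    for d in env.place_of("deck",n)[:2]: print(n,d["conf"],d["pixel"],ray(n,d["pixel"],0).round(1))
s=env.state();print(s["t"],s["eef_pos"],s["tcp_rot"],s["ft_force"])
E
```

```text
top 1 0.84 [191.9, 184.5] [593.9 160.3  90. ]
top 1 0.19 [297.5, 164.3] [636.2 -36.5  90. ]
top 2 0.89 [249.4, 189.8] [586.1  52.9  90. ]
top 3 0.79 [324.3, 205.0] [560.4 -87.2  90. ]
top 4 0.81 [383.9, 212.3] [ 549.  -198.5   90. ]
top 0.86 [284.9, 185.5] [606.3 -18.7   0. ]
top 0.46 [294.4, 162.1] [655.6 -37.7   0. ]
side 1 0.81 [209.6, 219.7] [592.1 159.8  90. ]
side 2 0.56 [248.1, 192.1] [583.9  60.3  90. ]
side 2 0.56 [181.4, 243.7] [591.4 230.9  90. ]
side 3 0.76 [303.2, 157.0] [561.8 -95.   90. ]
side 3 0.17 [256.7, 155.3] [640.7 -32.3  90. ]
side 4 0.75 [336.7, 140.7] [ 536.8 -188.8   90. ]
side 0.76 [263.3, 194.8] [605.8 -16.8   0. ]
0.6 [175.001761   600.0098214  214.65985649] [3.14148932e+00 5.71170686e-06 2.85774572e+00] [ 0.23181907 -0.29368311  1.57034632]
```

View pics/top0.png

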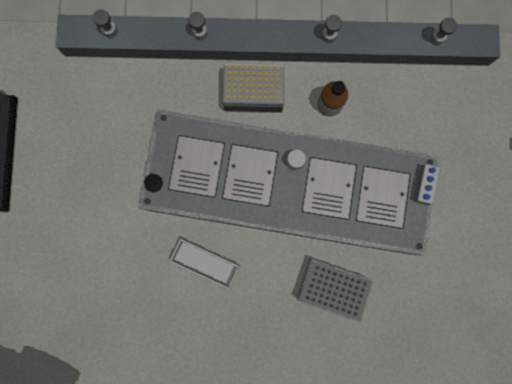

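View pics/side0.png

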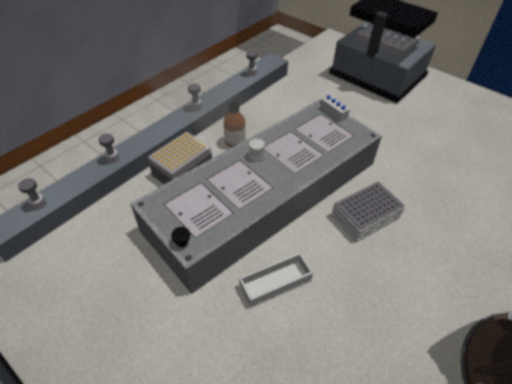

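Run:
```python
from h import *
from scipy.optimize import least_squares
# fit deck pose: ribs at x=-34 (pivot +11, -45)
L=np.array([[-34,y] for y in(177,75,-75,-177)],float)
M=np.array([[593.9,160.3],[586.1,55],[560.4,-89],[545,-196]])
f=lambda p:(np.c_[p[0]+L[:,0]*np.cos(p[2])-L[:,1]*np.sin(p[2]),p[1]+L[:,0]*np.sin(p[2])+L[:,1]*np.cos(p[2])])
r=least_squares(lambda p:(f(p)-M).ravel(),[600,-18,0]);print(r.x,f(r.x).round(1),r.fun.round(1))
p=r.x;c,s=np.cos(p[2]),np.sin(p[2])
W=lambda x,y,z:[p[0]+x*c-y*s,p[1]+x*s+y*c,z]
for n in("top","side"):
    im=cv2.imread(f"pics/{n}0.png")
    def poly(pts,col):cv2.polylines(im,[np.int32(proj(n,[W(*q) for q in pts])*16)],True,col,1,cv2.LINE_AA,4)
    poly([(-95,-270,90),(95,-270,90),(95,270,90),(-95,270,90)],(0,0,255))
    for y in(177,75,-75,-177):poly([(-51,y-43,90),(51,y-43,90),(51,y+43,90),(-51,y+43,90)],(0,255,0))
    cv2.imwrite(f"pics/{n}0o.png",im[80:330,100:500].repeat(2,0).repeat(2,1))
```

```text
[ 6.05006325e+02 -2.22470087e+01 -1.42303582e-01] [[ 596.5  157.8]
 [ 582.    56.8]
 [ 560.7  -91.7]
 [ 546.2 -192.6]] [ 2.6 -2.5 -4.1  1.8  0.3 -2.7  1.2  3.4]
```

The top view shows the deck tilted clockwise, with the hatches at columns 197, 250, 329 and 383. The jar is at (297,158), the stopper at (153,183) and the tube block at (428,183). The side view agrees. I'll check the fitted overlay next.

View pics/top0o.png

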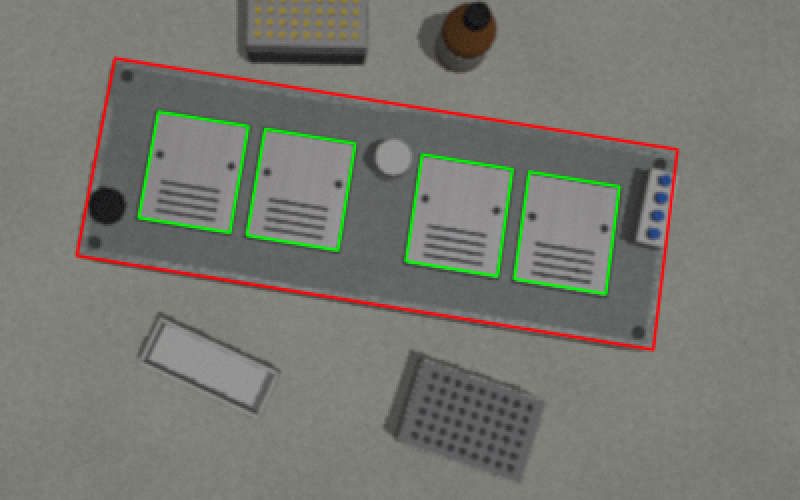

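View pics/side0o.png

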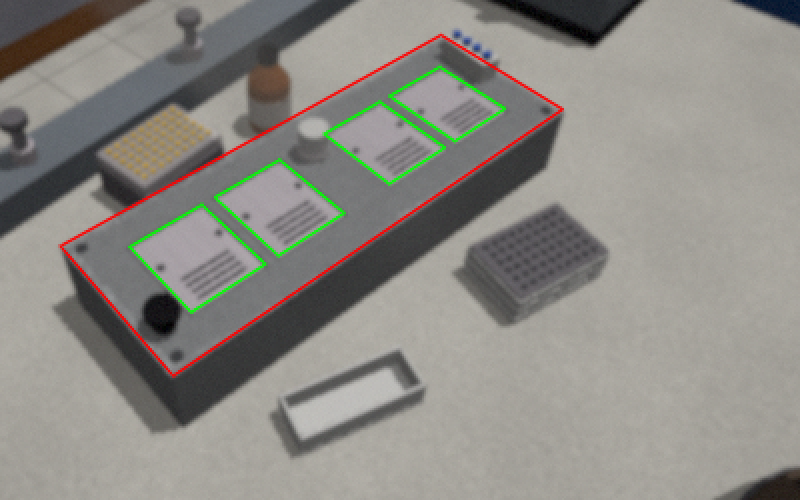

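The overlay matches the hatch outlines, the deck rim and both views. The deck is at (605,-22) with a yaw of -0.142 rad. I'll move to hatch 1's ribs at (596.5,158) with the fingers shut and turned about +8°.

Request:
drive_tool --commands '[{"dx":21,"dy":-22,"yaw":2},{"dx":21,"dy":-22,"yaw":2},{"dx":21,"dy":-22,"yaw":2},{"dx":21,"dy":-22,"yaw":2},{"dx":21,"dy":-22}]' --grip 0

```text
invalid input
```

Request:
drive_tool --commands '[{"dx":21,"dy":-22},{"dx":21,"dy":-22},{"dx":21,"dy":-22},{"dx":21,"dy":-22},{"dx":21,"dy":-22}]'

```text
invalid input
```

Request:
drive_tool --commands '[{"dx":21,"dy":-22},{"dx":21,"dy":-22},{"dx":21,"dy":-22},{"dx":21,"dy":-22},{"dx":21,"dy":-22}]'

```text
invalid input
```

Request:
drive_tool --commands '[{"dx":21,"dy":-22},{"dx":21,"dy":-22},{"dx":21,"dy":-22},{"dx":21,"dy":-22},{"dx":0,"dy":0}]'

```text
invalid input
```

Request:
drive_tool --commands '[{"dx":21,"dy":-22,"dz":0,"yaw":2},{"dx":21,"dy":-22,"dz":0,"yaw":2},{"dx":21,"dy":-22,"dz":0,"yaw":2},{"dx":21,"dy":-22,"dz":0,"yaw":2},{"dx":21,"dy":-22,"dz":0,"yaw":0}]' --grip 0

```text
t: 1.02
eef_pos: [280.7, 488.9, 214.8]
tcp_rot: [3.141, 0.0, 3.0]
ft_force: [-0.7, 0.2, 0.2]
opening: 0.708
```

Request:
drive_tool --commands '[{"dx":21,"dy":-22,"dz":0,"yaw":0},{"dx":21,"dy":-22,"dz":0,"yaw":0},{"dx":21,"dy":-22,"dz":0,"yaw":0},{"dx":21,"dy":-22,"dz":0,"yaw":0},{"dx":21,"dy":-22,"dz":0,"yaw":0}]'

```text
t: 1.43
eef_pos: [385.9, 378.9, 214.9]
tcp_rot: [3.141, 0.0, 2.997]
ft_force: [0.5, 0.2, 0.6]
opening: 0.355
```

Request:
drive_tool --commands '[{"dx":21,"dy":-22,"dz":0,"yaw":0},{"dx":21,"dy":-22,"dz":0,"yaw":0},{"dx":21,"dy":-22,"dz":0,"yaw":0},{"dx":21,"dy":-22,"dz":0,"yaw":0},{"dx":21,"dy":-22,"dz":0,"yaw":0}]'

```text
t: 1.85
eef_pos: [490.9, 268.8, 214.8]
tcp_rot: [3.141, 0.0, 2.997]
ft_force: [0.4, 0.3, -0.5]
opening: 0.022
```

Request:
drive_tool --commands '[{"dx":21,"dy":-22,"dz":0,"yaw":0},{"dx":21,"dy":-22,"dz":0,"yaw":0},{"dx":21,"dy":-22,"dz":0,"yaw":0},{"dx":21,"dy":-22,"dz":0,"yaw":0},{"dx":21,"dy":-22,"dz":0,"yaw":0}]'

```text
t: 2.27
eef_pos: [595.9, 158.7, 214.7]
tcp_rot: [3.141, 0.0, 2.997]
ft_force: [-0.2, -0.1, 0.1]
opening: 0.006
```

Request:
drive_tool --commands '[{"dx":0,"dy":0,"dz":-25,"yaw":0},{"dx":0,"dy":0,"dz":-25,"yaw":0},{"dx":0,"dy":0,"dz":-25,"yaw":0},{"dx":0,"dy":0,"dz":-25,"yaw":0},{"dx":0,"dy":0,"dz":-10,"yaw":0}]'

```text
t: 2.68
eef_pos: [593.8, 159.7, 101.7]
tcp_rot: [-3.141, -0.004, 2.997]
ft_force: [-0.1, 0.3, 0.1]
opening: 0.007
```

Request:
drive_tool --commands '[{"dx":0,"dy":0,"dz":-4,"yaw":0},{"dx":0,"dy":0,"dz":-3,"yaw":0},{"dx":0,"dy":0,"dz":-2,"yaw":0},{"dx":0,"dy":0,"dz":-2,"yaw":0},{"dx":0,"dy":0,"dz":0,"yaw":0}]'

```text
t: 3.1
eef_pos: [595.3, 160.1, 94.4]
tcp_rot: [3.141, 0.001, 2.998]
ft_force: [0.1, -1.0, 0.2]
opening: 0.007
```

Request:
drive_tool --commands '[{"dx":0,"dy":0,"dz":-1,"yaw":0},{"dx":0,"dy":0,"dz":-1,"yaw":0},{"dx":0,"dy":0,"dz":-1,"yaw":0},{"dx":0,"dy":0,"dz":0,"yaw":0}]'

```text
t: 3.43
eef_pos: [595.0, 160.0, 90.7]
tcp_rot: [3.141, 0.0, 2.997]
ft_force: [0.3, -0.5, -0.8]
opening: 0.005
```

Request:
drive_tool --commands '[{"dx":0,"dy":0,"dz":-1,"yaw":0},{"dx":0,"dy":0,"dz":0,"yaw":0}]'

```text
t: 3.6
eef_pos: [595.0, 160.1, 89.9]
tcp_rot: [3.141, 0.0, 2.997]
ft_force: [-1.1, 0.1, 3.4]
opening: 0.009
```

Request:
drive_tool --commands '[{"dx":0,"dy":0,"dz":-0.5,"yaw":0},{"dx":0,"dy":0,"dz":0,"yaw":0}]'

```text
t: 3.77
eef_pos: [595.0, 160.1, 89.7]
tcp_rot: [3.141, 0.0, 2.997]
ft_force: [-2.9, 0.6, 7.2]
opening: 0.006
```

Request:
drive_tool --commands '[{"dx":0,"dy":0,"dz":-0.4,"yaw":0},{"dx":0,"dy":0,"dz":0,"yaw":0}]'

```text
t: 3.93
eef_pos: [595.0, 160.0, 89.6]
tcp_rot: [3.141, 0.0, 2.997]
ft_force: [-2.7, -1.3, 9.4]
opening: 0.002
```

Hatch 1 holds firm: 9.4 N with about 0.4 mm of give. On to hatch 2.

Request:
drive_tool --commands '[{"dx":0,"dy":0,"dz":20,"yaw":0},{"dx":-3,"dy":-25,"dz":0,"yaw":0},{"dx":-4,"dy":-30,"dz":0,"yaw":0},{"dx":-3,"dy":-30,"dz":0,"yaw":0},{"dx":-3,"dy":-18,"dz":0,"yaw":0}]'

```text
t: 4.35
eef_pos: [581.7, 54.9, 108.8]
tcp_rot: [-3.141, 0.0, 2.997]
ft_force: [0.7, -0.7, -0.1]
opening: 0.002
```

Request:
drive_tool --commands '[{"dx":0,"dy":0,"dz":-8,"yaw":0},{"dx":0,"dy":0,"dz":-6,"yaw":0},{"dx":0,"dy":0,"dz":-2,"yaw":0},{"dx":0,"dy":0,"dz":0,"yaw":0},{"dx":0,"dy":0,"dz":0,"yaw":0}]'

```text
t: 4.77
eef_pos: [582.0, 58.0, 92.4]
tcp_rot: [3.142, -0.001, 2.999]
ft_force: [-0.3, 0.3, -0.7]
opening: 0.005
```

Request:
drive_tool --commands '[{"dx":0,"dy":0,"dz":-1,"yaw":0},{"dx":0,"dy":0,"dz":-1,"yaw":0},{"dx":0,"dy":0,"dz":0,"yaw":0}]'

```text
t: 5.02
eef_pos: [582.0, 57.4, 90.7]
tcp_rot: [3.142, -0.0, 2.998]
ft_force: [0.7, 0.1, 0.0]
opening: 0.005
```

Request:
drive_tool --commands '[{"dx":0,"dy":0,"dz":-1,"yaw":0},{"dx":0,"dy":0,"dz":0,"yaw":0},{"dx":0,"dy":0,"dz":-0.5,"yaw":0},{"dx":0,"dy":0,"dz":0,"yaw":0}]'

```text
t: 5.35
eef_pos: [582.0, 57.2, 89.4]
tcp_rot: [3.141, 0.0, 2.997]
ft_force: [-1.3, 2.3, 3.6]
opening: -0.001
```

Request:
drive_tool --commands '[{"dx":0,"dy":0,"dz":-0.4,"yaw":0},{"dx":0,"dy":0,"dz":0,"yaw":0}]'

```text
t: 5.52
eef_pos: [581.9, 57.1, 88.9]
tcp_rot: [3.141, -0.0, 2.997]
ft_force: [-1.9, 2.6, 3.2]
opening: 0.002
```

Request:
drive_tool --commands '[{"dx":0,"dy":0,"dz":-0.5,"yaw":0},{"dx":0,"dy":0,"dz":-0.5,"yaw":0},{"dx":0,"dy":0,"dz":0,"yaw":0}]'

```text
t: 5.77
eef_pos: [581.9, 57.1, 87.8]
tcp_rot: [3.142, -0.0, 2.998]
ft_force: [-1.4, 2.4, 3.6]
opening: 0.002
```

Request:
drive_tool --commands '[{"dx":0,"dy":0,"dz":-0.5,"yaw":0},{"dx":0,"dy":0,"dz":-0.5,"yaw":0},{"dx":0,"dy":0,"dz":0,"yaw":0}]'

```text
t: 6.02
eef_pos: [581.8, 57.0, 86.7]
tcp_rot: [3.142, -0.0, 2.997]
ft_force: [-1.6, 2.2, 2.1]
opening: 0.002
```

Hatch 2 has gone down over 3 mm at a steady 2–4 N or so, so it is the undone one. I'll push it down in stages.

Request:
drive_tool --commands '[{"dx":0,"dy":0,"dz":-1.5,"yaw":0},{"dx":0,"dy":0,"dz":-1.5,"yaw":0},{"dx":0,"dy":0,"dz":-1.5,"yaw":0},{"dx":0,"dy":0,"dz":-1.5,"yaw":0},{"dx":0,"dy":0,"dz":-1.5,"yaw":0}]'

```text
t: 6.43
eef_pos: [582.1, 57.0, 79.2]
tcp_rot: [3.142, 0.0, 2.997]
ft_force: [-1.4, 0.8, 3.2]
opening: 0.006
```

Request:
drive_tool --commands '[{"dx":0,"dy":0,"dz":-1.5,"yaw":0},{"dx":0,"dy":0,"dz":-1.5,"yaw":0},{"dx":0,"dy":0,"dz":-1.5,"yaw":0},{"dx":0,"dy":0,"dz":-1.5,"yaw":0},{"dx":0,"dy":0,"dz":-1.5,"yaw":0}]'

```text
t: 6.85
eef_pos: [582.4, 56.9, 71.9]
tcp_rot: [3.142, 0.001, 2.997]
ft_force: [0.3, -0.3, 4.0]
opening: 0.005
```

Request:
drive_tool --commands '[{"dx":0,"dy":0,"dz":-1.5,"yaw":0},{"dx":0,"dy":0,"dz":-1.5,"yaw":0},{"dx":0,"dy":0,"dz":-1.5,"yaw":0},{"dx":0,"dy":0,"dz":-1.5,"yaw":0},{"dx":0,"dy":0,"dz":0,"yaw":0}]'

```text
t: 7.27
eef_pos: [581.6, 57.0, 65.4]
tcp_rot: [-3.142, -0.001, 2.997]
ft_force: [-0.5, -0.1, 2.8]
opening: 0.003
```

Request:
drive_tool --commands '[{"dx":0,"dy":0,"dz":-1.5,"yaw":0},{"dx":0,"dy":0,"dz":-1.5,"yaw":0},{"dx":0,"dy":0,"dz":-1.5,"yaw":0},{"dx":0,"dy":0,"dz":-1.5,"yaw":0},{"dx":0,"dy":0,"dz":0,"yaw":0}]'

```text
t: 7.68
eef_pos: [581.7, 57.0, 59.5]
tcp_rot: [3.142, -0.001, 2.997]
ft_force: [-0.2, 0.1, 2.9]
opening: 0.007
```

Run:
```python
from h import *
s=env.state();print(s["eef_pos"],s["ft_force"])
im=env.read_camera("side");cv2.imwrite("pics/s1.png",cv2.resize(cv2.cvtColor(im,cv2.COLOR_RGB2BGR)[100:300,120:380],None,fx=3,fy=3,interpolation=2))
```

```text
[581.74081624  57.03370954  59.46084036] [-0.1601974   0.1076503   2.86739017]
```

View pics/s1.png

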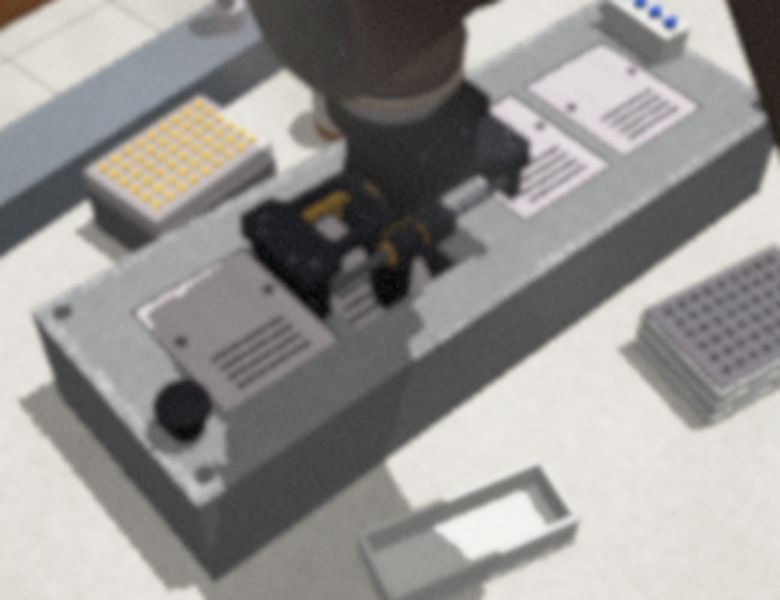

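The fingertips are at z=59.5 in the hatch 2 opening at about (410,290), with steady light force. Geometry puts the tilt at about 0.71 rad. I'll withdraw straight up, move clear and look.

Request:
drive_tool --commands '[{"dx":0,"dy":0,"dz":5,"yaw":0},{"dx":0,"dy":0,"dz":15,"yaw":0},{"dx":0,"dy":0,"dz":30,"yaw":0},{"dx":0,"dy":0,"dz":35,"yaw":0},{"dx":0,"dy":0,"dz":35,"yaw":0}]'

```text
t: 8.15
eef_pos: [581.4, 57.0, 181.1]
tcp_rot: [-3.141, -0.002, 2.997]
ft_force: [-0.1, 0.3, 0.2]
opening: 0.005
```

Request:
drive_tool --commands '[{"dx":-15,"dy":35,"dz":10,"yaw":0},{"dx":-15,"dy":35,"dz":10,"yaw":0},{"dx":-15,"dy":35,"dz":0,"yaw":0},{"dx":-15,"dy":35,"dz":0,"yaw":0},{"dx":-15,"dy":35,"dz":0,"yaw":0}]'

```text
t: 8.57
eef_pos: [505.9, 233.4, 200.5]
tcp_rot: [3.141, 0.0, 2.997]
ft_force: [-0.2, 0.4, -0.5]
opening: 0.005
```

Request:
drive_tool --commands '[{"dx":-25,"dy":30,"dz":0,"yaw":0},{"dx":-25,"dy":30,"dz":0,"yaw":0},{"dx":-25,"dy":30,"dz":0,"yaw":0},{"dx":-25,"dy":30,"dz":0,"yaw":0},{"dx":-25,"dy":30,"dz":0,"yaw":0}]'

```text
t: 8.98
eef_pos: [380.4, 383.1, 200.2]
tcp_rot: [3.142, 0.0, 2.997]
ft_force: [0.4, 0.9, -0.1]
opening: 0.003
```

Request:
drive_tool --commands '[{"dx":-25,"dy":25,"dz":0,"yaw":0},{"dx":-25,"dy":25,"dz":0,"yaw":0},{"dx":-25,"dy":20,"dz":0,"yaw":0},{"dx":-25,"dy":20,"dz":0,"yaw":0},{"dx":0,"dy":0,"dz":0,"yaw":0}]'

```text
t: 9.4
eef_pos: [278.3, 474.3, 200.1]
tcp_rot: [3.141, -0.001, 3.001]
ft_force: [0.1, -0.8, 0.2]
opening: 0.008
```

Run:
```python
from h import *
p=[605,-22.2,-0.1423];c,s=np.cos(p[2]),np.sin(p[2])
W=lambda x,y,z:[p[0]+x*c-y*s,p[1]+x*s+y*c,z]
st=env.state();print(st["t"],st["eef_pos"],st["ft_force"])
out=[]
for n,(a,b) in dict(top=(110,130),side=(130,160)).items():
    im=cv2.cvtColor(env.read_camera(n),cv2.COLOR_RGB2BGR);o=im.copy()
    for o_ in("jar","stopper","tubeblock","bottle","trough","tipbox","plates"):
        old=0
        d=env.place_of(o_,n)
        if d:print(n,o_,round(d[0]["conf"],2),d[0]["pixel"])
    cv2.imwrite(f"pics/{n}2f.png",im)
    q=[]
    for th,col in((0.58,(0,0,255)),(0.71,(0,255,0))):
        P=lambda r,y:W(11+r*np.cos(th)-3*np.sin(th)*-1*-1,y,87+r*np.sin(th)+3*np.cos(th))
        k=proj(n,[P(-62,32),P(40,32),P(40,118),P(-62,118)])
        cv2.polylines(o,[np.int32(k*16)],True,col,1,cv2.LINE_AA,4)
    for i in(im,o): q.append(cv2.resize(i[b:b+100,170:300],None,fx=3,fy=3,interpolation=2))
    out.append(np.hstack(q))
cv2.imwrite("pics/chk.png",np.vstack(out))
```

```text
9.4 [278.25359125 474.33943021 200.08144644] [ 0.10997029 -0.78477932  0.20446547]
top jar 0.72 [295.3, 160.2]
top stopper 0.54 [157.8, 184.6]
top bottle 0.68 [252.2, 91.3]
top trough 0.94 [206.1, 261.5]
top tipbox 0.68 [252.1, 92.3]
top plates 0.88 [328.4, 287.3]
side jar 0.54 [256.1, 154.5]
side stopper 0.55 [179.5, 243.3]
side tubeblock 0.89 [332.1, 112.5]
side bottle 0.95 [236.6, 142.8]
side tipbox 0.69 [182.1, 171.7]
side plates 0.64 [362.6, 216.8]
```

View pics/chk.png

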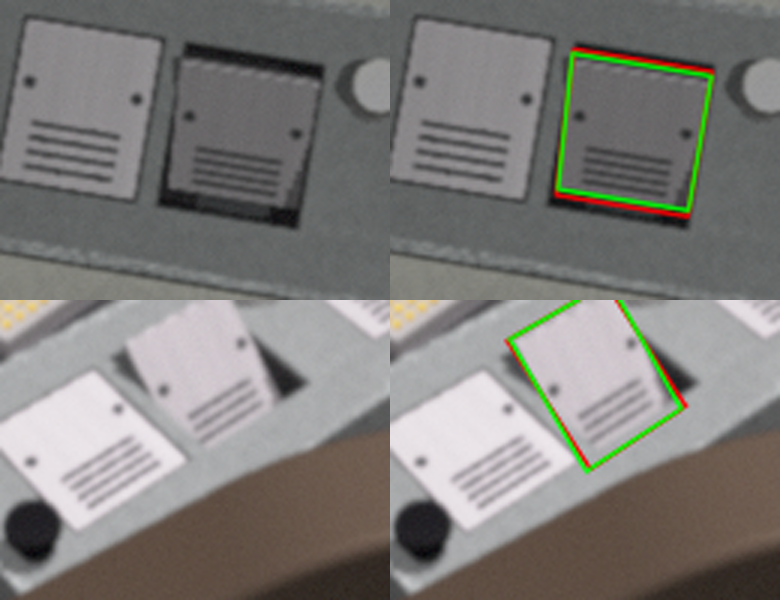

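View pics/side2f.png

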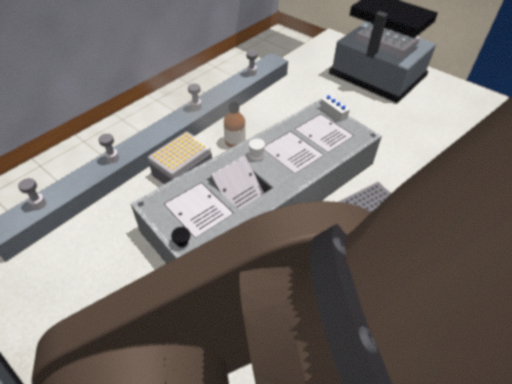

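Run:
```python
from h import *
p=[605,-22.2,-0.1423];c,s=np.cos(p[2]),np.sin(p[2])
W=lambda x,y,z:[p[0]+x*c-y*s,p[1]+x*s+y*c,z]
for th in(0,.5,.58,.65,.7,.75,.8,.9):
    P=lambda r,y:W(11+r*np.cos(th)-3*np.sin(th),y,87+r*np.sin(th)+3*np.cos(th))
    print(th,[proj(n,[P(-45,75),P(40,118),P(40,32)]).round(1).tolist() for n in("top","side")])
o=[]
for n in("top","side"):
    print(n,[(round(d["conf"],2),d["pixel"]) for d in env.place_of("hatch2_ribs",n)[:2]])
    im=cv2.imread(f"pics/{n}2f.png");o.append(cv2.resize(im[140:210,205:285],None,fx=5,fy=5,interpolation=0))
cv2.imwrite("pics/z.png",np.hstack(o))
```

```text
0 [[[247.2, 192.0], [232.1, 144.1], [277.1, 151.4]], [[250.0, 191.6], [207.0, 178.3], [239.4, 159.5]]]
0.5 [[[247.8, 191.1], [231.0, 145.3], [277.0, 152.8]], [[248.6, 197.7], [208.1, 173.5], [241.1, 154.5]]]
0.58 [[[248.0, 190.4], [230.8, 146.0], [276.9, 153.5]], [[248.1, 198.2], [208.6, 173.1], [241.7, 154.1]]]
0.65 [[[248.1, 189.7], [230.5, 146.7], [276.8, 154.2]], [[247.6, 198.6], [209.1, 172.8], [242.2, 153.8]]]
0.7 [[[248.2, 189.2], [230.4, 147.2], [276.8, 154.8]], [[247.2, 198.9], [209.4, 172.6], [242.6, 153.6]]]
0.75 [[[248.4, 188.6], [230.2, 147.9], [276.7, 155.4]], [[246.7, 199.1], [209.8, 172.5], [243.1, 153.4]]]
0.8 [[[248.5, 187.9], [230.0, 148.5], [276.6, 156.1]], [[246.3, 199.2], [210.2, 172.5], [243.5, 153.3]]]
0.9 [[[248.8, 186.5], [229.6, 150.0], [276.4, 157.6]], [[245.3, 199.3], [211.1, 172.5], [244.5, 153.3]]]
top [(0.6, [249.1, 189.3])]
side [(0.98, [244.6, 201.4]), (0.71, [207.8, 218.1])]
```

View pics/z.png

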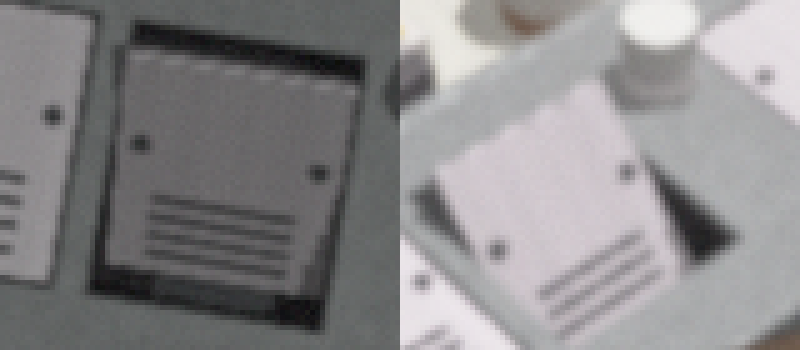

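View pics/top2f.png

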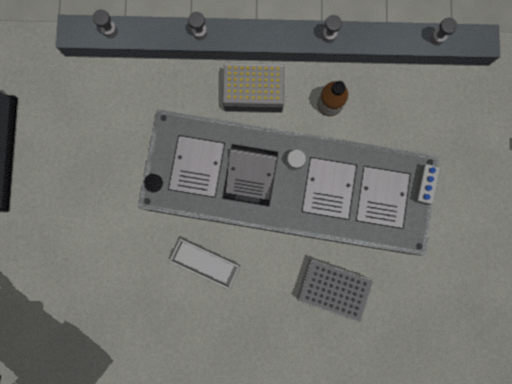

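The top view shows only hatch 2 tilted. Its far corners are at about (231,149) and (276.6,156.4) and its ribs at row 188, which gives roughly 0.75–0.85 rad. All labware sits where it did at the start, so I'm handing in.

Run:
```python
from h import *
s=env.state();print(s["t"],np.abs(s["qvel"]).max());env.job_done()
```

```text
10.3 0.0017425372437753933
the job is handed in; nothing more can be done
```

I found hatch 2 undone, pushed its ribbed end down to an estimated 42–48°, and handed the job in at 10.3 s.

- **Feeling:** Hatch 1 stayed firm, at 9.4 N for about 0.4 mm of give. Hatch 2 gave way steadily at 2–4 N. I didn't press hatches 3 and 4, since only one catch was undone.
- **Opening:** I pushed hatch 2 down 30 mm at the ribs, with no more than 4 N showing at the end of any step. I then lifted straight out and moved the arm clear.
- **Last checks:** The top picture shows hatch 2 open, the other three shut and all the labware where it began. The arm was at rest with no contact force.
- **Disagreements:**
  - The tilt estimates differ a little: about 0.73 rad from fingertip depth and 0.75–0.85 rad from the pictures. All are well above the 0.58 rad needed, though slightly over 40°.
  - The labware finder put the bottle on the tip box in the top view and missed the tube block there. It also missed the trough in the side view, where the arm was in the way. I could see all three in place in the top picture.

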